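# Swing the loaded drying boom round to the dryer and stop it there

## Robot

A 6-joint arm with a two-finger parallel gripper is mounted at the origin on the work surface. World frame = base frame: x ahead of the robot, y to its left, z up, the work surface at z = 0. Lengths are in m, angles in degrees, forces in N, time in s.
With the tool pointing down it reaches from about 0.35 to 0.875 m from the base axis. Payload 4.2 kg.
Tool frame: the origin (TCP) lies on the mounting face of the last link; the fingertips stand 182 mm ahead of it and the grasp point (between the pads) lies 164 mm ahead of it (r.tcp_to_grasp is the distance from the TCP to the grasp point, in m); z points along the fingers, y is the line along which they close (so a half turn about z gives the same grasp; the last joint's range is limited). The gripper opens to 87 mm and grips with 3 to 60 N. Pads are 19 mm wide; open, the fingers measure 117 mm over their backs; the gripper's body (75 mm by 190 mm) begins 51 mm behind the grasp point.
Start: joints at [85.634, 22.042, 0.453, 0, -68.411, -14.817], TCP at [0.205, 0.59, 0.405] pointing down, gripper open.
Joint ranges: [-179.83, 179.83], [-69.29, 118.12], [-61.27, 80.66], [-181.25, 117.63], [-171.15, -9.14], [-177.46, 177.46]. Speed limits (degrees/s): [159.86, 159.86, 180, 180, 180, 180].

## Interface

Orientations are given as a 3x3 rotation matrix whose columns are the frame's x, y, z axes.
In Python, from station import sense, eyes, r gives the robot as it stands.
- The arm moves only by the tool jog_arm, never from a script. Its argument "increments" is a list of rows, each a list of 4 numbers: the shift along the tool's x, y, z normalised to -1 to 1, where 1 is 0.02 m, then the turn about the tool's z normalised to -1 to 1, where 1 is 0.08 rad. A call has 1 to 10 rows; each row shifts and turns the commanded pose from where the row before left it, along the tool's axes as they then stand; what a row does not reach is not made up. A row lasts 1/10 s, in which the tool goes at most 50 mm and 8.59 degrees, less where a joint would pass 70% of its speed; a pose out of reach is approached as far as the arm can. A call with a number of a shift or a turn outside -1 to 1 is refused whole. A call with a gripper value outside its range is refused whole. "grip" is the finger opening in mm, from 0 to 87, set as the call begins (left out, the last holds). The fingers move at their own pace and stop on an object; the grip force is fixed at half the most. Time passes only in rows, so rows that do not move let the fingers close. It gives the time, the measured TCP pose, the force, the opening and the grip force at its end, in the units of the state.
- sense(): the state, without advancing time (a new reading comes with each control period).
- eyes.capture(name): name is "side" or "top" or "wrist"; returns the picture (480x640x3 uint8, blue, green, red); there is no depth.
- eyes.get_calibration(name): a dict with "camera_matrix" (3x3 intrinsics, pixels), "R" (3x3) and "t" (3): a world point X has camera coordinates R X + t; the wrist camera has in their place "T_tool_cam" (4x4, takes a point from camera to tool coordinates, whose origin is the TCP and whose axes are the flange's). Camera axes: x right, y down, z forward; pixel columns grow to the right and rows downward; lengths in m; the calibration is good to about 2 mm. A picture is of the moment at which its call begins: read the wrist's pose just before it. get_calibration takes no time and is no camera call.
- r.finish_job(): hands the job in; it is judged then, once.
Trained networks look in the newest picture that a camera, given by its name, has taken for a name from the list of things; names that differ only in an ending like _2 or _b are one class to them, and where a whole thing is asked for, a point or a joint stands for the part that bears it (a point fixed in the world has none). Each returns a list of dicts, best first, with "conf" (0 to 1); they miss things now and then, are a little off and sometimes report something else, mostly with a low value. They report only what shows in the picture. A call takes as long as a camera call.
- eyes.spot_in(camera, name): "centre" ([x, y, z] in m, in world coordinates, good to about 4 mm: the middle of the surface that is visible of it).
- eyes.outline_of(camera, name): "mask" (480x640 bool, what is visible of it).
The state is a dict: "time_s": time; "joints": joint angles; "joint_velocities": joint speeds; "effort": joint torques, N m; "tcp_pos": TCP position; "ee_rot": TCP orientation; "wrist_force": force on the tool from outside, world axes, zero at the start; "moment": the same for the moment, N m; "gripper_width": opening from 0.0 (shut) to 1.0 (fully open); "gripper_force": force on a finger pad.
Only numpy, scipy, OpenCV 4.12 (cv2) and the standard library are available. Lean on these libraries where they do the work, as an engineer would, in place of code of your own. Each camera call takes 0.05 s, during which the arm holds its last target. There are 200 camera calls.

## Task

Swing the heavy drying boom with the freshly painted mugs round to the dryer, so that the red pointer at its end stands over the green stripe, and leave it standing still there: let go and watch for five seconds that it stays put before you finish. Push it gently, only on the outer faces of the black sprung fenders along its sides and never pushing them in to their stops; never touch the yellow tray or the wet mugs, never let the boom swing fast or run into its end stops, and do not disturb the other things on the table.

Things in the scene. Friction and masses are not known exactly. Their poses are not given: they have to be found in the camera images.
- boom (a joint): heavy grey beam on an upright hinge. rad: 0 = along the stand's -x; grows as its tip swings to the stand's +y (robot's left); stops at +-0.9. With load nominally 6.3 kg, 0.26 kg m2 about the hinge (true masses differ up to 25 percent). Bearing nearly frictionless, no spring: 0.0008 N m dry friction, 0.006 N m s/rad damping, so once pushed it coasts for many seconds
- fender_left (a joint): round black rubber bar, 60 mm thick, lying along the boom's left (+y) side from 355 mm before to 15 mm behind the hinge axis, bar axis 65 mm above the table, outer face 105 mm from the boom's centre line. It gives way inwards on soft springs: value 0 to 0.035 m pushed in, 20 N/m, 0.2 N s/m, no preload, 0.15 kg. The boom is pushed through it and bounces off anything held still in its way
- fender_right (a joint): the same sprung fender on the boom's right (-y) side, mirrored; value 0 to 0.035 m pushed in
- stand: fixed stand that carries the boom: round foot 200 mm across, 12 mm high; origin on the hinge axis at table height, z up, -x roughly towards the robot
- tray: yellow tray fixed on the boom with three wet mugs (78 mm across) upside down on its centre line, 65, 165, 265 mm from the hinge axis, tops 181 mm above the table. Covers the beam's top (sheet 116 mm wide, top at 108 mm) and both ends. Origin on the hinge axis at table height, -x along the boom to its tip; turns with it
- pivot (a point): point on the hinge axis, 108 mm above the table
- boom_tip (a point): red pointer line: centre of the boom's outer end at the top, 360 mm from the hinge axis, 108 mm above the table. The beam runs from here to 60 mm behind the hinge, is 120 mm wide (210 mm over the fenders: too wide to straddle or grip) and stands 15 to 105 mm above the table
- mark (a point): the point on the table, 360 mm from the hinge axis, above which boom_tip must come to rest, on the line of a green stripe (60 mm wide, white middle line) painted on the table radially from 365 to 515 mm from the hinge axis
- dryer: orange warm-air dryer 200 x 130 mm, 180 mm high, fixed, standing right of the stripe with its outlet towards the stopping place. The origin is on the hinge axis at table height, -x along the stripe; the dryer housing is centred at (-200, -340) mm in this frame, its front 275 mm from the stripe's line
- mug_green: loose green enamel mug, 84 mm across, 80 mm high; origin at the centre of its underside; a bystander, not to be moved
- mug_pink: loose pink enamel mug, 84 mm across, 80 mm high; origin at the centre of its underside; a bystander, not to be moved
- mug_red: loose red enamel mug, 84 mm across, 80 mm high; origin at the centre of its underside; a bystander, not to be moved
- paint_tin: loose closed paint tin, 100 mm across, 110 mm high, blue lid; origin at the centre of its underside; a bystander, not to be moved
- water_bottle: loose clear bottle with blue cap, 66 mm across, 170 mm high; origin at the centre of its underside; a bystander, not to be moved
- brush: loose paint brush lying on the table, about 200 mm long; a bystander, not to be moved

How it is judged (in metres and radians):
On the way:
1. the boom stands still, let go, with its pointer over the green stripe, for 4 s (horizontal distance between boom_tip and mark below 0.032 m and velocity of joint boom between -0.02 and 0.02 rad/s and contact force between each of the arm, the fingers and stand below 0.1 N), for 4 s.
At the end, for the whole second after the job is handed in: boom_tip is within 32 mm (horizontally) of mark, the boom turns slower than 0.02 rad/s and nothing of the robot touches it. Before that it must have stood like this for 4 s (all of step 1).
It fails at once if the boom swings faster than 0.8 rad/s or runs into an end stop (value of joint boom above 0.87 rad or value of joint boom below -0.87 rad or velocity of joint boom above 0.8 rad/s or velocity of joint boom below -0.8 rad/s).
It fails at once if a fender is pushed in to its stop, or the robot pushes with more than 12 N (value of joint any of fender_left, fender_right above 0.033 m or contact force between any of the arm, the fingers and stand above 12 N).
It fails at once if the robot touches the yellow tray or the wet mugs (contact force between any of the arm, the fingers and tray above 0.3 N).
It fails at once if a bystander is moved by more than 30 mm (distance of any of mug_green, mug_pink, mug_red, paint_tin, water_bottle, brush from where it was at the start of the episode above 0.03 m).
It fails at once if the robot bumps hard into the dryer (contact force between any of the arm, the fingers and dryer above 5 N).
It also fails if it takes over 42 s, if anything falls off the work surface, if the arm or the gripper's body presses on something with over 40 N, if the wrist force passes 120 N, or if a joint passes its speed limit or range.

## Working session

There is one attempt and no reset: what is moved stays moved. The work goes in short steps, Python scripts to look and compute and a tool call to move; the robot and the scene stay as the last step left them, time stands still between calls to the robot, and variables do not carry over. Pictures are saved under pics/ and viewed, at most 10 in all, crops included, and the job is handed in when it is done.

Besides the shell and the picture viewer there is one more tool, called after "Emit:" by a JSON object that holds its "api" and its "payload". jog_arm: Moves the arm, as the interface text tells. Its arguments: {"type":"object","properties":{"increments":{"type":"array"},"grip":{"type":"number"}},"required":["increments"]}

```bash
mkdir -p pics; python3 - <<'E'
from station import sense, eyes, r
import cv2,numpy as np
s=sense();print(s['time_s'],s['tcp_pos'],s['ee_rot'],s['wrist_force'])
a=eyes.capture("top");b=eyes.capture("side")
cv2.imwrite("pics/top.png",a);cv2.imwrite("pics/side.png",b)
for n in ["boom","boom_tip","fender_left","fender_right","stand","tray","dryer","mug_green","mug_pink","mug_red","paint_tin","water_bottle","brush","pivot","mark"]:
    for c in ["top"]:
        try:print(n,[(np.round(d['centre'],3).tolist(),round(d['conf'],2)) for d in eyes.spot_in(c,n)][:3])
        except Exception as e:print(n,e)
print(eyes.get_calibration("top"))
print(sense()['time_s'])
E
```

```text
0.0 [0.20525916 0.59011686 0.40364592] [[ 9.44405088e-01 -3.28783599e-01 -6.11692457e-04]
 [-3.28784144e-01 -9.44402675e-01 -2.13880296e-03]
 [ 1.25519342e-04  2.22101118e-03 -9.99997526e-01]] [ 0.6470956  -0.18983625  0.78943803]
boom [([0.582, 0.097, 0.109], 0.57)]
boom_tip [([0.576, 0.093, 0.111], 0.59)]
fender_left [([0.624, 0.168, 0.094], 0.8)]
fender_right [([0.534, 0.04, 0.093], 0.84)]
stand [([0.59, 0.088, 0.109], 0.87)]
tray [([0.586, 0.093, 0.107], 0.74)]
dryer []
mug_green [([0.338, 0.461, 0.021], 0.74)]
mug_pink [([0.427, -0.628, 0.034], 0.79)]
mug_red [([0.619, 0.544, 0.03], 0.69)]
paint_tin [([0.454, 0.595, 0.108], 0.82)]
water_bottle [([0.565, -0.538, 0.108], 0.92)]
brush [([0.356, -0.444, 0.018], 0.68)]
pivot [([0.587, 0.088, 0.106], 0.73)]
mark [([0.669, -0.354, 0.179], 0.88), ([0.451, 0.593, 0.11], 0.53)]
{'camera_matrix': array([[566.63485092,   0.        , 319.41157214],
       [  0.        , 566.63485092, 239.30643714],
       [  0.        ,   0.        ,   1.        ]]), 'R': array([[-0.00608702, -0.99992211,  0.01089567],
       [-0.99707655,  0.00523906, -0.0762293 ],
       [ 0.07616628, -0.01132783, -0.99703078]]), 't': array([-0.01278696,  0.56402297,  1.6611325 ])}
0.85
```

View pics/top.png

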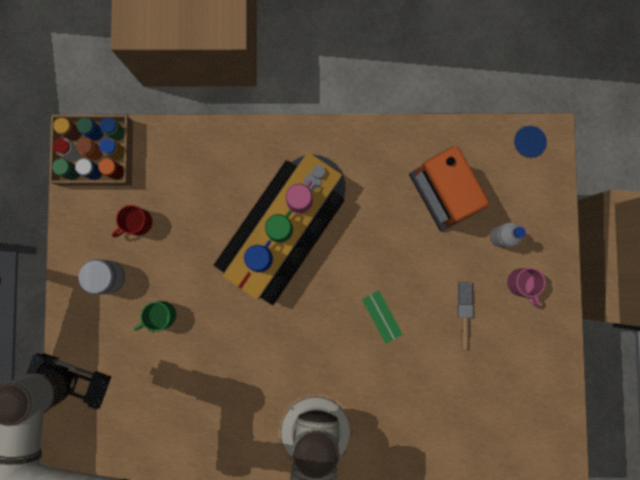

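View pics/side.png

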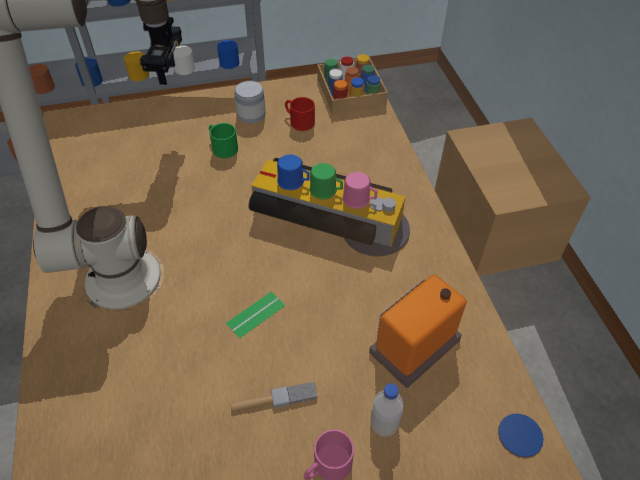

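```bash
cat > h.py <<'E'
from station import sense, eyes, r
import cv2,numpy as np
C=eyes.get_calibration("top");K,R,t=C["camera_matrix"],np.array(C["R"]),np.array(C["t"])
def back(px,z):
    px=np.atleast_2d(px).astype(float)
    d=np.c_[px,np.ones(len(px))]@np.linalg.inv(K).T@R; o=-R.T@t
    return o+d*((z-o[2])/d[:,2])[:,None]
def comp(mask):
    n,l,s,c=cv2.connectedComponentsWithStats(mask.astype(np.uint8))
    i=1+np.argmax(s[1:,4]); return l==i
def pts(m): y,x=np.nonzero(m); return np.c_[x,y]
def hsv(im): return cv2.cvtColor(im,cv2.COLOR_BGR2HSV)
E
python3 - <<'E'
from h import *
im=cv2.imread("pics/top.png");h=hsv(im);H,S,V=h[...,0],h[...,1],h[...,2]
roi=np.zeros(H.shape,bool);roi[280:350,350:410]=1
g=comp((H>50)&(H<80)&(S>120)&roi); P=back(pts(g),0.0);print("stripe n",len(P),P.mean(0))
rect=cv2.minAreaRect(P[:,:2].astype(np.float32));print(rect)
bx=cv2.boxPoints(rect);print(bx)
roi[:]=0;roi[140:310,200:350]=1
ty=comp(cv2.morphologyEx(((H>17)&(H<28)&(S>170)&(V>110)&roi).astype(np.uint8),cv2.MORPH_CLOSE,np.ones((25,25))))
Q=back(pts(ty),.108);print("tray",cv2.minAreaRect(Q[:,:2].astype(np.float32)))
for nm,lo,hi,ro in [("blue",105,125,(240,275,240,275)),("green",50,80,(210,245,260,295)),("pink",150,175,(180,215,283,315)),("redline",0,5,(265,300,225,265))]:
    roi[:]=0;roi[ro[0]:ro[1],ro[2]:ro[3]]=1
    m=comp((H>=lo)&(H<=hi)&(S>90)&roi);q=back(pts(m),.108 if nm=="redline" else .181);print(nm,m.sum(),pts(m).mean(0),q.mean(0))
w=eyes.get_calibration("wrist")["T_tool_cam"];print(np.round(w,3))
cv2.imwrite("pics/z.png",cv2.resize(im[140:360,200:500],None,fx=2.6,fy=2.6,interpolation=cv2.INTER_CUBIC))
E
```

```text
stripe n 333 [ 3.26162121e-01 -1.86572727e-01  6.66800615e-19]
((0.3263038992881775, -0.18673595786094666), (0.14161942899227142, 0.02089950069785118), 27.71134376525879)
[[ 0.2587566  -0.21041253]
 [ 0.26847526 -0.22891489]
 [ 0.3938512  -0.16305938]
 [ 0.38413253 -0.14455703]]
tray ((0.600002110004425, 0.08971720188856125), (0.11219117790460587, 0.42049065232276917), 55.537803649902344)
blue 574 [258.21602787 257.52264808] [0.50372089 0.14999742 0.181     ]
green 571 [278.7530648  227.44833625] [0.58434476 0.09499396 0.181     ]
pink 603 [299.19900498 197.63018242] [0.66499477 0.03974498 0.181     ]
redline 31 [244.19354839 280.16129032] [0.44383817 0.19610562 0.108     ]
[[-0.    -0.97  -0.242  0.064]
 [ 1.    -0.     0.    -0.   ]
 [-0.    -0.242  0.97   0.019]
 [ 0.     0.     0.     1.   ]]
```

View pics/z.png

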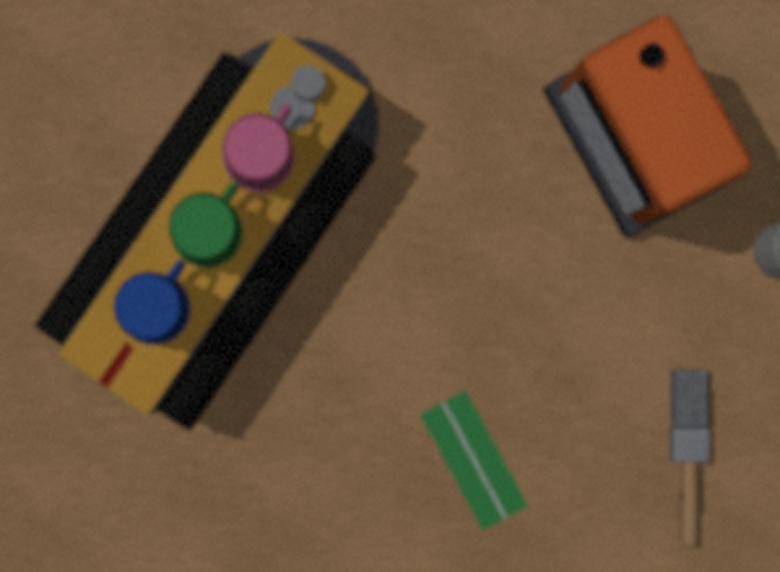

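```bash
cat >> h.py <<'E'
HG=np.array([.7225,.0035])
def angs(im):
    """boom direction angle (deg, right of -x is negative) from mugs' centre-line and tray"""
    h=hsv(im);H,S,V=h[...,0],h[...,1],h[...,2]
    roi=np.zeros(H.shape,bool);roi[130:320,190:450]=1
    # the tray's yellow region
    m=cv2.morphologyEx(((H>17)&(H<28)&(S>170)&(V>90)&roi).astype(np.uint8),cv2.MORPH_CLOSE,np.ones((25,25)))
    Q=back(pts(comp(m)),.108)[:,:2].astype(np.float32)
    (c,wh,_)=cv2.minAreaRect(Q); b=cv2.boxPoints((c,wh,_))
    e=b[1]-b[0] if np.linalg.norm(b[1]-b[0])>np.linalg.norm(b[2]-b[1]) else b[2]-b[1]
    if e[0]>0:e=-e
    bl=(H>105)&(H<125)&(S>110)&roi
    q=back(pts(comp(bl)),.181)[:,:2].mean(0)-HG
    return np.degrees(np.arctan2(e[1],-e[0])),np.degrees(np.arctan2(q[1],-q[0])),np.linalg.norm(q),c
def look():
    s=sense();a=angs(eyes.capture("top"));
    return s['time_s'],a
E
python3 - <<'E'
from h import *
im=cv2.imread("pics/top.png");h=hsv(im);H,S,V=h[...,0],h[...,1],h[...,2]
print(angs(im))
roi=np.zeros(H.shape,bool);roi[285:350,355:408]=1
g=(H>45)&(H<85)&(S>90)&roi
g=comp(cv2.morphologyEx(g.astype(np.uint8),cv2.MORPH_CLOSE,np.ones((7,7))))
P=back(pts(g),0)[:,:2].astype(np.float32);rc=cv2.minAreaRect(P);print(rc,P.mean(0))
w=P.mean(0)
for L in [w]:
    d=L-HG;print("stripe dir from hinge deg",np.degrees(np.arctan2(d[1],-d[0])),np.linalg.norm(d))
e=back(np.array([[200+447/2.6,140+403/2.6],[200+505/2.6,140+518/2.6]]),0)[:,:2]
for p in e:
    d=p-HG;print(p,np.degrees(np.arctan2(d[1],-d[0])),np.linalg.norm(d))
print(look())
E
```

```text
(np.float32(34.462193), np.float64(33.810662248138314), np.float64(0.2633690070879347), (0.600002110004425, 0.08971720188856125))
((0.3338632583618164, -0.20089906454086304), (0.1473543792963028, 0.05854298919439316), 27.98430824279785) [ 0.3337246  -0.20088598]
stripe dir from hinge deg -27.73168391698554 0.43922653632875375
[ 0.39784424 -0.17215238] -28.415246740950604 0.3691275141739996
[ 0.26657244 -0.23680125] -27.79192821623479 0.5153781486988231
(0.85, (np.float32(34.359283), np.float64(33.80107791795886), np.float64(0.2634599014420855), (0.6009018421173096, 0.09008556604385376)))
```

```bash
cat >> h.py <<'E'
def pose():
    s=sense();R_=np.array(s['ee_rot']);return np.array(s['tcp_pos']),np.degrees(np.arctan2(R_[1,0],R_[0,0]))
def fmt(rows): print("[" + ",".join("[%g,%g,%g,%g]"%tuple(np.round(v,2)+0.) for v in rows)+"]")
def plan(p,yaw,tp,tyaw,n):
    p=np.array(p,float);rows=[]
    for k in range(n):
        d=(np.array(tp)-p)/(n-k);dy=(tyaw-yaw)/(n-k)
        c,s=np.cos(np.radians(yaw)),np.sin(np.radians(yaw))
        v=np.array([d[0]*c+d[1]*s,d[0]*s-d[1]*c,-d[2]])/.02
        w=-np.radians(dy)/.08
        v=np.round(v,2);w=round(w,2);rows.append([*v,w]); 
        p=p+.02*np.array([v[0]*c+v[1]*s,v[0]*s-v[1]*c,-v[2]]);yaw-=np.degrees(.08*w)
    print("max",np.abs(rows).max());
    for i in range(0,n,10):fmt(rows[i:i+10])
    return p,yaw
def side(beta,lever,off,left=True):
    "world xy of a point beside the boom, and the yaw with tool x pointing away"
    b=np.radians(beta);d=np.array([-np.cos(b),np.sin(b)]);n=np.array([np.sin(b),np.cos(b)])
    if not left:n=-n
    return HG+lever*d+off*n,np.degrees(np.arctan2(n[1],n[0]))
E
python3 - <<'E'
from h import *
p,y=pose();xy,ty=side(34.3,.27,.16)
print(p,y,xy,ty)
# first: over, with height kept a bit; then down
p,y=plan(p,y,[*xy,.39],ty,20)
plan(p,y,[*xy,.235],ty,8)
E
```

```text
[0.20534197 0.59028816 0.40474197] -19.18596494699898 [0.58961763 0.28782776] 55.7
max 1.22
[[1.16,0.4,0.04,-0.82],[1.13,0.47,0.04,-0.82],[1.09,0.55,0.04,-0.82],[1.06,0.62,0.04,-0.82],[1.01,0.68,0.04,-0.82],[0.97,0.75,0.04,-0.82],[0.91,0.81,0.04,-0.82],[0.86,0.87,0.04,-0.82],[0.8,0.92,0.03,-0.81],[0.74,0.97,0.04,-0.82]]
[[0.67,1.02,0.03,-0.81],[0.61,1.06,0.04,-0.82],[0.53,1.1,0.03,-0.81],[0.46,1.13,0.04,-0.82],[0.39,1.16,0.03,-0.81],[0.31,1.18,0.04,-0.82],[0.23,1.2,0.03,-0.81],[0.16,1.22,0.04,-0.82],[0.08,1.22,0.03,-0.81],[-0.01,1.22,0.04,-0.82]]
max 0.97
[[0,0,0.97,0],[0,0,0.97,0],[0,0,0.97,0],[0,0,0.97,0],[0,0,0.97,0],[0,0,0.97,0],[0,0,0.96,0],[0,0,0.97,0]]
```

Emit:
{"api": "jog_arm", "payload": {"increments": [[1,0.4,0,-0.8],[1,0.45,0,-0.8],[1,0.5,0,-0.8],[1,0.6,0,-0.8],[1,0.7,0,-0.8],[0.95,0.75,0,-0.8],[0.9,0.8,0,-0.8],[0.85,0.85,0,-0.8],[0.8,0.9,0,-0.8],[0.75,0.95,0,-0.8]], "grip": 0}}

```text
time_s: 1.9
tcp_pos: [0.388, 0.4422, 0.4049]
ee_rot: [[0.953, 0.303, 0.0], [0.303, -0.953, 0.0], [0.0, -0.0, -1.0]]
wrist_force: [0.4, 0.6, -0.1]
gripper_width: 0.173
gripper_force: 0.0
```

```bash
python3 - <<'E'
from h import *
p,y=pose();xy,ty=side(34.3,.27,.16)
print(p,y)
p,y=plan(p,y,[*xy,.37],ty,11)
plan(p,y,[*xy,.235],ty,7)
E
```

```text
[0.38795161 0.44219032 0.4048987 ] 17.644759680302695
max 1.15
[[0.66,0.95,0.16,-0.75],[0.6,0.98,0.16,-0.76],[0.54,1.02,0.16,-0.75],[0.48,1.05,0.16,-0.76],[0.42,1.08,0.16,-0.75],[0.35,1.1,0.16,-0.76],[0.28,1.12,0.16,-0.75],[0.22,1.13,0.16,-0.76],[0.14,1.15,0.15,-0.75],[0.08,1.15,0.16,-0.76]]
[[0.01,1.15,0.15,-0.75]]
max 0.97
[[0,0,0.96,0],[0,0,0.97,0],[0,0,0.96,0],[0,0,0.97,0],[0,0,0.96,0],[0,0,0.97,0],[0,0,0.96,0]]
```

Emit:
{"api": "jog_arm", "payload": {"increments": [[0.7,0.95,0.15,-0.75],[0.6,1,0.15,-0.75],[0.55,1,0.15,-0.75],[0.5,1,0.15,-0.75],[0.45,1,0.15,-0.75],[0.4,1,0.15,-0.75],[0.3,1,0.15,-0.75],[0.25,1,0.15,-0.75],[0.2,1,0.15,-0.75],[0.1,1,0.15,-0.75]]}}

```text
time_s: 2.9
tcp_pos: [0.5652, 0.3162, 0.3746]
ee_rot: [[0.616, 0.788, 0.0], [0.788, -0.616, -0.0], [-0.0, 0.0, -1.0]]
wrist_force: [-0.6, 0.7, -0.4]
gripper_width: 0.004
gripper_force: 0.0
```

```bash
python3 - <<'E'
from h import *
p,y=pose();xy,ty=side(34.3,.27,.155)
print(p,y)
p,y=plan(p,y,[*xy,.235],ty,8)
E
```

```text
[0.56523598 0.31624181 0.37457254] 52.00365961975787
max 0.88
[[-0.08,0.23,0.87,-0.1],[-0.08,0.23,0.87,-0.1],[-0.08,0.23,0.87,-0.1],[-0.08,0.23,0.87,-0.1],[-0.08,0.23,0.87,-0.1],[-0.09,0.23,0.88,-0.1],[-0.09,0.23,0.87,-0.1],[-0.09,0.22,0.88,-0.11]]
```

Emit:
{"api": "jog_arm", "payload": {"increments": [[-0.1,0.25,0.9,-0.1],[-0.1,0.25,0.9,-0.1],[-0.1,0.25,0.9,-0.1],[-0.1,0.25,0.85,-0.1],[-0.1,0.2,0.85,-0.1],[-0.1,0.2,0.85,-0.1],[-0.1,0.2,0.85,-0.1],[-0.1,0.2,0.85,-0.1]]}}

```text
time_s: 3.7
tcp_pos: [0.584, 0.2823, 0.2351]
ee_rot: [[0.566, 0.825, 0.0], [0.825, -0.566, 0.0], [0.0, 0.0, -1.0]]
wrist_force: [-0.3, 0.2, 0.1]
gripper_width: 0.007
gripper_force: 0.0
```

```bash
cat >> h.py <<'E'
def rel(beta,p,left=True):
    b=np.radians(beta);d=np.array([-np.cos(b),np.sin(b)]);n=np.array([np.sin(b),np.cos(b)])*(1 if left else -1)
    q=p[:2]-HG;return np.round([q@d,q@n-.1145],4)
def rep(left=True):
    tm,a=look();p,y=pose();be=(a[0]+a[1]+.5)/2
    print("t %.2f tray %.2f mug %.2f r %.3f beta %.2f"%(tm,a[0],a[1],a[2],be),"lever,gap",rel(be,p,left),"p",p.round(4),"yaw %.1f"%y,"F",np.round(sense()['wrist_force'],2))
    return be,p,y
E
python3 - <<'E'
from h import *
rep()
E
```

```text
t 3.70 tray 34.39 mug 33.80 r 0.263 beta 34.34 lever,gap [0.2716 0.0362] p [0.5833 0.2812 0.2318] yaw 55.5 F [-0.59  0.4  -2.7 ]
```

Emit:
{"api": "jog_arm", "payload": {"increments": [[-0.5,0,0,0],[-0.5,0,0,0],[-0.4,0,0,0],[-0.15,0,0,0],[-0.15,0,0,0],[-0.15,0,0,0],[-0.15,0,0,0],[-0.15,0,0,0],[-0.15,0,0,0],[-0.15,0,0,0]]}}

```text
time_s: 4.75
tcp_pos: [0.556, 0.2419, 0.2357]
ee_rot: [[0.566, 0.824, -0.0], [0.824, -0.566, 0.0], [0.0, -0.0, -1.0]]
wrist_force: [-0.5, -0.1, -0.6]
gripper_width: 0.006
gripper_force: 0.1
```

```bash
python3 - <<'E'
from h import *
rep()
E
```

```text
t 4.75 tray 33.81 mug 33.24 r 0.263 beta 33.78 lever,gap [ 0.271  -0.0094] p [0.5557 0.2415 0.2356] yaw 55.5 F [-0.68  0.89  0.92]
```

Emit:
{"api": "jog_arm", "payload": {"increments": [[-0.15,0,0,0],[-0.15,0,0,0.05],[-0.15,0,0,0.05],[-0.15,0,0,0.05],[-0.12,0,0,0.05],[-0.12,0,0,0.05]]}}

```text
time_s: 5.4
tcp_pos: [0.5464, 0.228, 0.2358]
ee_rot: [[0.583, 0.813, -0.0], [0.813, -0.583, -0.0], [-0.0, -0.0, -1.0]]
wrist_force: [-0.5, 1.1, 0.5]
gripper_width: 0.008
gripper_force: 0.1
```

```bash
python3 - <<'E'
from h import *
rep()
E
```

```text
t 5.40 tray 29.80 mug 29.27 r 0.264 beta 29.79 lever,gap [ 0.2644 -0.0074] p [0.5462 0.2278 0.2357] yaw 54.3 F [-0.92 -0.56  0.2 ]
```

Emit:
{"api": "jog_arm", "payload": {"increments": [[0,0,0,0],[0.3,0,-0.3,0],[0.5,0,-1,0],[0.3,0,-1,0],[0,0,-1,0],[0,0,-1,0.5],[0,0,-1,1],[0,0,-1,1],[0,0,-1,1],[0,0,-1,1]]}}

```text
time_s: 6.45
tcp_pos: [0.5594, 0.2464, 0.4032]
ee_rot: [[0.833, 0.553, 0.001], [0.553, -0.833, 0.0], [0.001, 0.0, -1.0]]
wrist_force: [0.1, 0.2, 0.4]
gripper_width: 0.009
gripper_force: 0.0
```

```bash
python3 - <<'E'
from h import *
b,p,y=rep()
xy,ty=side(-24,.27,.125,False);print(xy,ty)
p,y=plan(p,y,[*xy,.40],ty,26)
E
```

```text
t 6.45 tray 19.24 mug 18.92 r 0.264 beta 19.33 lever,gap [0.2337 0.0612] p [0.5602 0.2466 0.4074] yaw 33.5 F [ 1.29 -0.28  3.88]
[ 0.52668481 -0.22051208] -66.0
max 0.9
[[-0.55,0.71,0.01,0.83],[-0.5,0.75,0.01,0.84],[-0.45,0.78,0.01,0.83],[-0.4,0.81,0.01,0.84],[-0.34,0.83,0.01,0.83],[-0.29,0.85,0.02,0.84],[-0.23,0.87,0.01,0.83],[-0.17,0.88,0.02,0.84],[-0.11,0.89,0.01,0.83],[-0.05,0.9,0.02,0.84]]
[[0.01,0.9,0.01,0.83],[0.07,0.9,0.02,0.84],[0.13,0.89,0.01,0.83],[0.19,0.88,0.02,0.84],[0.25,0.87,0.01,0.83],[0.31,0.85,0.02,0.84],[0.36,0.82,0.01,0.83],[0.42,0.8,0.02,0.84],[0.47,0.77,0.01,0.83],[0.52,0.74,0.02,0.84]]
[[0.57,0.7,0.01,0.83],[0.61,0.66,0.02,0.84],[0.65,0.62,0.01,0.83],[0.7,0.57,0.02,0.84],[0.73,0.53,0.01,0.83],[0.76,0.47,0.02,0.84]]
```

```bash
python3 - <<'E'
from h import *
p,y=pose()
xy,ty=side(-24,.27,.14,False);print(xy,ty)
plan(p,y,[*xy,.40],ty,22)
E
```

```text
[ 0.53278586 -0.23421526] -66.0
max 1.09
[[-0.65,0.88,0.02,0.99],[-0.58,0.93,0.02,0.99],[-0.51,0.97,0.02,0.99],[-0.43,1.01,0.02,0.99],[-0.35,1.04,0.02,0.99],[-0.27,1.06,0.02,0.99],[-0.18,1.08,0.02,0.99],[-0.1,1.09,0.02,0.99],[-0.01,1.09,0.01,0.98],[0.08,1.09,0.02,0.99]]
[[0.16,1.08,0.01,0.98],[0.25,1.07,0.02,0.99],[0.33,1.04,0.01,0.98],[0.41,1.01,0.02,0.99],[0.49,0.98,0.01,0.98],[0.57,0.94,0.02,0.99],[0.64,0.89,0.01,0.98],[0.7,0.84,0.02,0.99],[0.77,0.78,0.01,0.98],[0.83,0.71,0.02,0.99]]
[[0.88,0.65,0.01,0.98],[0.93,0.58,0.02,0.99]]
```

Emit:
{"api": "jog_arm", "payload": {"increments": [[-0.65,0.9,0,1],[-0.6,0.95,0,1],[-0.5,0.95,0,1],[-0.45,1,0,1],[-0.35,1,0,1],[-0.25,1,0,1],[-0.2,1,0,1],[-0.1,1,0,1],[0,1,0,1],[0.1,1,0,1]]}}

```text
time_s: 7.5
tcp_pos: [0.5471, 0.0354, 0.402]
ee_rot: [[0.977, -0.211, 0.001], [-0.211, -0.977, 0.0], [0.0, -0.0, -1.0]]
wrist_force: [0.7, -0.8, -0.2]
gripper_width: 0.007
gripper_force: 0.0
```

Emit:
{"api": "jog_arm", "payload": {"increments": [[0.2,1,0,1],[0.3,1,0,1],[0.35,1,0,1],[0.45,1,0,1],[0.5,1,0,1],[0.6,0.95,0,1],[0.65,0.9,0,1],[0.7,0.85,0,1],[0.8,0.8,0,1],[0.85,0.7,0,1]]}}

```text
time_s: 8.5
tcp_pos: [0.5372, -0.1826, 0.402]
ee_rot: [[0.529, -0.848, 0.0], [-0.848, -0.529, -0.0], [0.0, -0.0, -1.0]]
wrist_force: [-0.1, -0.3, -0.3]
gripper_width: 0.004
gripper_force: 0.0
```

```bash
python3 - <<'E'
from h import *
b,p,y=rep(False)
xy,ty=side(-24,.27,.14,False);print(xy,ty)
plan(p,y,[*xy,.236],ty,9)
E
```

```text
t 8.50 tray 0.15 mug 5.99 r 0.265 beta 3.32 lever,gap [0.1742 0.0842] p [ 0.5371 -0.1848  0.4019] yaw -58.3 F [ 0.9  -1.13  0.98]
[ 0.53278586 -0.23421526] -66.0
max 0.93
[[0.22,0.16,0.92,0.19],[0.22,0.16,0.92,0.19],[0.23,0.16,0.92,0.19],[0.23,0.16,0.92,0.18],[0.23,0.15,0.92,0.19],[0.23,0.15,0.92,0.18],[0.24,0.14,0.92,0.19],[0.24,0.14,0.93,0.18],[0.23,0.14,0.92,0.19]]
```

Emit:
{"api": "jog_arm", "payload": {"increments": [[0.25,0.15,0.95,0.2],[0.25,0.15,0.95,0.2],[0.25,0.15,0.95,0.2],[0.25,0.15,0.9,0.2],[0.25,0.15,0.9,0.2],[0.25,0.15,0.9,0.2],[0.25,0.15,0.9,0.2],[0.2,0.15,0.9,0.2],[0.2,0.15,0.9,0.1]]}}

```text
time_s: 9.45
tcp_pos: [0.5343, -0.2324, 0.2362]
ee_rot: [[0.412, -0.911, 0.001], [-0.911, -0.412, -0.0], [0.0, -0.0, -1.0]]
wrist_force: [0.6, 0.3, 0.1]
gripper_width: 0.004
gripper_force: 0.0
```

```bash
cat >> h.py <<'E'
def feats(cam,im):
    c=eyes.get_calibration(cam);global K,R,t
    K,R,t=c["camera_matrix"],np.array(c["R"]),np.array(c["t"])
    h=hsv(im);H,S,V=h[...,0],h[...,1],h[...,2];o=[]
    Y,X=np.mgrid[:480,:640]
    for nm,lo,hi,z,rad in [("blue",105,125,.181,.265),("green",50,85,.181,.165),("red",0,6,.108,.335)]:
        W=back(np.c_[X.ravel(),Y.ravel()],z)[:,:2]-HG
        rr=np.linalg.norm(W,axis=1).reshape(480,640);an=np.degrees(np.arctan2(W[:,1],-W[:,0])).reshape(480,640)
        m=(H>=lo)&(H<=hi)&(S>100)&(abs(rr-rad)<(.045 if z>.15 else .03))&(abs(an)<50)
        if m.sum()>8:
            m=comp(m);o.append("%s n%d a%.2f r%.3f"%(nm,m.sum(),an[m].mean(),rr[m].mean()))
    print(cam,o)
E
python3 - <<'E'
from h import *
print(sense()['time_s'],pose())
a=eyes.capture("top");b=eyes.capture("side")
cv2.imwrite("pics/m.png",cv2.resize(np.hstack([a[100:400,150:500],b[100:400,150:500]]),None,fx=1.12,fy=1.12))
feats("top",cv2.imread("pics/top.png"));feats("side",cv2.imread("pics/side.png"))
feats("top",a);feats("side",b)
E
```

```text
9.45 (array([ 0.53434298, -0.23243643,  0.23615497]), np.float64(-65.6550198271994))
top ['blue n561 a33.79 r0.264', 'green n565 a33.55 r0.167', 'red n38 a34.70 r0.338']
side ['blue n753 a25.39 r0.256', 'green n802 a19.61 r0.161', 'red n31 a34.18 r0.339']
top ['blue n165 a-4.18 r0.258', 'green n210 a-2.26 r0.173']
side ['blue n834 a-15.31 r0.275', 'green n97 a-10.96 r0.198', 'red n50 a-9.23 r0.340']
```

View pics/m.png

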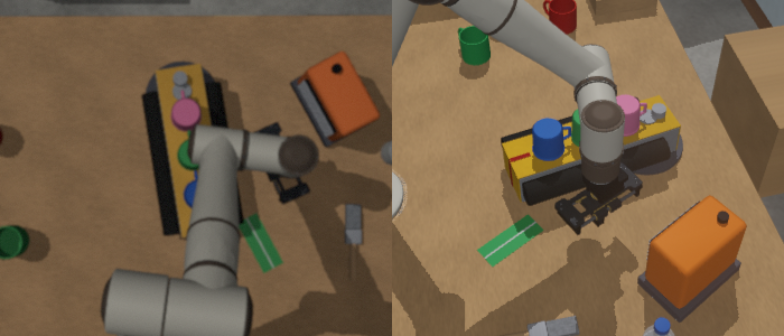

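Emit:
{"api": "jog_arm", "payload": {"increments": [[-0.3,0,0,0],[-0.6,0,0,0],[-0.6,0,0,0],[-0.4,0,0,0],[0,0,0,0],[0,0,0,0],[0,0,0,0],[0,0,0,0]]}}

```text
time_s: 10.35
tcp_pos: [0.5185, -0.1979, 0.2368]
ee_rot: [[0.411, -0.912, 0.0], [-0.912, -0.411, -0.0], [0.0, -0.0, -1.0]]
wrist_force: [0.0, -0.4, 0.2]
gripper_width: 0.003
gripper_force: 0.0
```

```bash
cat >> h.py <<'E'
def rs():
    tm=sense()['time_s'];p,y=pose();im=eyes.capture("side");feats("side",im)
    q=p[:2]-HG;L=np.linalg.norm(q)
    print("t %.2f p"%tm,p.round(4),"yaw %.1f"%y,"contact beta %.2f lever %.3f"%(np.degrees(np.arctan2(q[1],-q[0])+np.arcsin(.1145/L)),np.sqrt(L*L-.1145**2)),"F",np.round(sense()['wrist_force'],2));return im
E
python3 -c "
from h import *
rs()"
```

```text
side ['blue n759 a-21.51 r0.278', 'red n53 a-16.47 r0.339']
t 10.35 p [ 0.5185 -0.1979  0.2368] yaw -65.7 contact beta -21.10 lever 0.263 F [ 0.04 -0.44  0.85]
```

Emit:
{"api": "jog_arm", "payload": {"increments": [[0,0,0,0],[0,0,0,0],[0,0,0,0],[0,0,0,0],[0.1,0,0,0],[0.1,0,0,0],[0.1,0,0,0],[0.1,0,0,0],[0.1,0,0,0],[0.1,0,0,0]]}}

```text
time_s: 11.4
tcp_pos: [0.5233, -0.2089, 0.2367]
ee_rot: [[0.411, -0.911, 0.0], [-0.911, -0.411, -0.0], [0.0, -0.0, -1.0]]
wrist_force: [0.6, -0.4, -0.5]
gripper_width: 0.005
gripper_force: 0.1
```

```bash
python3 -c "
from h import *
rs()"
```

```text
side ['blue n615 a-27.94 r0.281', 'red n57 a-24.81 r0.339']
t 11.40 p [ 0.5233 -0.2089  0.2367] yaw -65.7 contact beta -23.68 lever 0.268 F [ 0.36 -0.46 -0.08]
```

Emit:
{"api": "jog_arm", "payload": {"increments": [[0.1,0,0,0],[0.1,0,0,0],[0.1,0,0,0],[0.1,0,0,0],[0.1,0,0,0]]}}

```text
time_s: 11.95
tcp_pos: [0.5274, -0.2179, 0.2367]
ee_rot: [[0.411, -0.911, -0.0], [-0.911, -0.411, -0.0], [-0.0, 0.0, -1.0]]
wrist_force: [1.0, 0.8, -0.8]
gripper_width: 0.005
gripper_force: 0.0
```

```bash
python3 -c "
from h import *
rs()"
```

```text
side ['blue n620 a-29.53 r0.281', 'red n59 a-26.60 r0.339']
t 11.95 p [ 0.5274 -0.2179  0.2367] yaw -65.7 contact beta -25.79 lever 0.272 F [ 0.07 -0.09 -0.21]
```

Emit:
{"api": "jog_arm", "payload": {"increments": [[0,0,0,0],[0.4,0,0,0],[0.8,0,0,0]]}}

```text
time_s: 12.3
tcp_pos: [0.5372, -0.2395, 0.2369]
ee_rot: [[0.413, -0.911, -0.0], [-0.911, -0.413, 0.0], [-0.0, 0.0, -1.0]]
wrist_force: [-0.2, 0.3, -0.3]
gripper_width: 0.004
gripper_force: 0.0
```

```bash
python3 -c "
from h import *
rs()"
```

```text
side ['blue n727 a-30.25 r0.278', 'red n58 a-26.53 r0.339']
t 12.30 p [ 0.5372 -0.2395  0.2369] yaw -65.6 contact beta -30.68 lever 0.283 F [ 2.02 -2.17  0.47]
```

Emit:
{"api": "jog_arm", "payload": {"increments": [[0,0,0,0],[0,0,0,0],[0,0,0,0],[0,0,0,0]]}}

```text
time_s: 12.75
tcp_pos: [0.5371, -0.2393, 0.2368]
ee_rot: [[0.412, -0.911, -0.0], [-0.911, -0.412, 0.0], [-0.0, 0.0, -1.0]]
wrist_force: [0.3, 0.9, -0.1]
gripper_width: 0.004
gripper_force: 0.0
```

```bash
python3 -c "
from h import *
rs();rs();rs()"
```

```text
side ['blue n725 a-29.98 r0.278', 'red n57 a-26.40 r0.339']
t 12.75 p [ 0.5371 -0.2393  0.2368] yaw -65.7 contact beta -30.62 lever 0.283 F [ 0.03  0.07 -0.27]
side ['blue n724 a-29.97 r0.278', 'red n58 a-26.38 r0.339']
t 12.80 p [ 0.5371 -0.2394  0.2368] yaw -65.7 contact beta -30.64 lever 0.283 F [0.34 0.06 0.04]
side ['blue n727 a-29.95 r0.278', 'red n58 a-26.38 r0.339']
t 12.85 p [ 0.5371 -0.2394  0.2368] yaw -65.7 contact beta -30.64 lever 0.283 F [ 0.31 -0.2  -0.22]
```

Emit:
{"api": "jog_arm", "payload": {"increments": [[0.5,0,0,0],[0.5,0,0,0],[0.3,0,-0.5,0],[0,0,-0.8,0],[0,0,-0.8,0],[0,0,-0.8,0],[0,0,-0.8,0],[0,0,-0.8,0],[0,0,-0.5,0],[0,0,0,0]]}}

```text
time_s: 13.9
tcp_pos: [0.5483, -0.2639, 0.3389]
ee_rot: [[0.411, -0.912, 0.004], [-0.912, -0.411, -0.001], [0.003, -0.003, -1.0]]
wrist_force: [-0.3, -0.2, 0.2]
gripper_width: 0.007
gripper_force: 0.0
```

```bash
python3 -c "
from h import *
im=rs();feats('top',eyes.capture('top'))"
```

```text
side ['blue n755 a-29.89 r0.277', 'green n120 a-24.08 r0.193', 'red n57 a-26.16 r0.339']
t 13.90 p [ 0.5483 -0.2639  0.3389] yaw -65.7 contact beta -35.89 lever 0.298 F [ 0.51  0.3  -0.28]
top ['green n232 a-18.91 r0.168']
```

Emit:
{"api": "jog_arm", "payload": {"increments": [[0,0,0,0],[0,0,0,0],[0,0,0,0],[0,0,0,0],[0,0,0,0],[0,0,0,0],[0,0,0,0],[0,0,0,0],[0,0,0,0],[0,0,0,0]]}}

```text
time_s: 15.0
tcp_pos: [0.5479, -0.2633, 0.3368]
ee_rot: [[0.411, -0.911, 0.0], [-0.911, -0.411, 0.0], [0.0, -0.0, -1.0]]
wrist_force: [-0.1, 0.5, -0.2]
gripper_width: 0.003
gripper_force: 0.0
```

Emit:
{"api": "jog_arm", "payload": {"increments": [[0,0,0,0],[0,0,0,0],[0,0,0,0],[0,0,0,0],[0,0,0,0],[0,0,0,0],[0,0,0,0],[0,0,0,0],[0,0,0,0],[0,0,0,0]]}}

```text
time_s: 16.0
tcp_pos: [0.5479, -0.2634, 0.3367]
ee_rot: [[0.411, -0.911, -0.0], [-0.911, -0.411, 0.0], [-0.0, 0.0, -1.0]]
wrist_force: [-0.4, 0.4, 0.1]
gripper_width: 0.011
gripper_force: 0.0
```

```bash
python3 -c "
from h import *
im=rs();a=eyes.capture('top');feats('top',a)
cv2.imwrite('pics/e.png',cv2.resize(np.hstack([a[100:400,150:500],im[100:400,150:500]]),None,fx=1.12,fy=1.12))"
```

```text
side ['blue n754 a-29.90 r0.277', 'green n118 a-24.17 r0.194', 'red n58 a-26.15 r0.339']
t 16.00 p [ 0.5479 -0.2634  0.3367] yaw -65.7 contact beta -35.76 lever 0.298 F [ 0.4  -0.6   0.48]
top ['green n230 a-18.93 r0.169']
```

View pics/e.png

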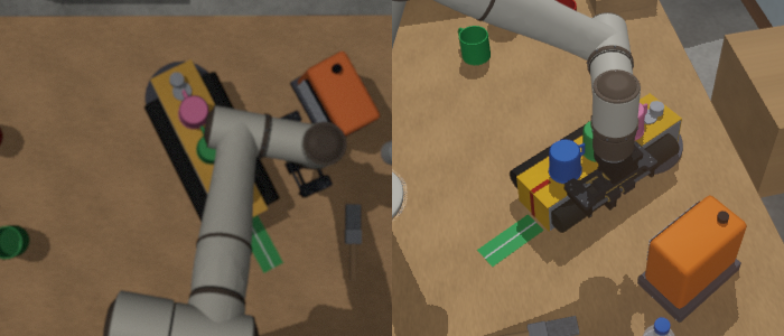

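Emit:
{"api": "jog_arm", "payload": {"increments": [[0,0,-0.8,0],[0,0,-1,0],[0,0,-1,0],[0,0,-0.8,0],[0.4,0.4,0,0],[0.6,0.7,0,0],[0.6,0.7,0,0],[0.6,0.7,0,0],[0.6,0.7,0,0],[0.6,0.7,0,0]]}}

```text
time_s: 17.1
tcp_pos: [0.5039, -0.3586, 0.4073]
ee_rot: [[0.411, -0.912, -0.002], [-0.912, -0.411, 0.001], [-0.002, 0.001, -1.0]]
wrist_force: [-0.1, -0.8, 0.3]
gripper_width: 0.01
gripper_force: 0.0
```

Emit:
{"api": "jog_arm", "payload": {"increments": [[0.6,0.7,0,0],[0.6,0.7,0,0],[0.6,0.7,0,0],[0.6,0.7,0,0],[0.4,0.4,0,0],[0,0,0,0],[0,0,0,0],[0,0,0,0],[0,0,0,0],[0,0,0,0]]}}

```text
time_s: 18.1
tcp_pos: [0.4698, -0.4342, 0.4089]
ee_rot: [[0.412, -0.911, 0.0], [-0.911, -0.412, -0.0], [0.0, -0.0, -1.0]]
wrist_force: [-1.2, 0.9, 0.4]
gripper_width: 0.007
gripper_force: 0.0
```

```bash
python3 -c "
from h import *
rs();a=eyes.capture('top');feats('top',a);C=eyes.get_calibration('top');print(angs(a))"
```

```text
side ['blue n465 a-27.36 r0.282', 'red n58 a-26.15 r0.339']
t 18.10 p [ 0.4698 -0.4342  0.4089] yaw -65.7 contact beta -46.91 lever 0.492 F [ 0.27 -0.32  0.06]
top ['blue n555 a-25.36 r0.264', 'green n559 a-24.88 r0.166', 'red n34 a-26.12 r0.337']
(np.float32(-26.311903), np.float64(-25.412834512850555), np.float64(0.262102572281736), (0.5888880491256714, -0.062276750802993774))
```

Emit:
{"api": "jog_arm", "payload": {"increments": [[0,0,0,0],[0,0,0,0],[0,0,0,0],[0,0,0,0],[0,0,0,0],[0,0,0,0],[0,0,0,0],[0,0,0,0],[0,0,0,0],[0,0,0,0]]}}

```text
time_s: 19.2
tcp_pos: [0.4695, -0.4348, 0.4088]
ee_rot: [[0.411, -0.911, -0.0], [-0.911, -0.411, 0.0], [-0.0, 0.0, -1.0]]
wrist_force: [0.2, 0.3, 0.5]
gripper_width: 0.007
gripper_force: 0.0
```

```bash
python3 -c "
from h import *
rs();print(r.finish_job())"
```

```text
side ['blue n465 a-27.36 r0.282', 'red n58 a-26.15 r0.339']
t 19.20 p [ 0.4695 -0.4348  0.4088] yaw -65.7 contact beta -46.93 lever 0.493 F [-0.01  0.13  0.06]
the job is handed in; nothing more can be done
None
```

I handed the job in at 19.2 s: the boom stands still and let go over the green stripe, its pointer about 11 mm from the mark by my camera measurements (32 mm allowed), with no movement seen in the last 5 s; no verdict came back.

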